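# Rock test of a bent key-drawer lid

## Robot

A 7-joint arm with a two-finger parallel gripper is mounted at the origin on the work surface. World frame = base frame: x ahead of the robot, y to its left, z up, the work surface at z = 0. Lengths are in m, angles in rad, forces in N, time in s.
With the tool pointing down it reaches from about 0.4 to 0.9 m from the base axis. Payload 5.5 kg.
Tool frame: the origin (TCP) lies on the centre line of the jaws, within the pads' length; the fingertips stand 14 mm ahead of it and the grasp point (between the pads) lies 5 mm behind it; y points along the fingers, x is the direction in which the jaws open and shut, and the axes are right-handed (so a half turn about y gives the same grasp; the last joint's range is limited). The gripper opens to 85 mm and grips with 20 to 120 N. Pads are 22 mm wide; open, the fingers measure 114 mm over their backs; the gripper's body (76 mm by 85 mm) begins 54 mm behind the grasp point. The pads swing forward as they close: fully open they stand 13 mm farther back than shut.
Start: joints at [0.263, 0.501, -0.427, 1.55, 0.221, 1.138, -0.21], TCP at [0.65, 0, 0.245] pointing down, gripper open.
Joint ranges: [-2.88, 2.88], [-0.31, 2.03], [-1.54, 1.56], [0.2, 2.42], [-1.41, 4.55], [0.19, 2.02], [-2.57, 2.57]. Speed limits (rad/s): [2.57, 2.57, 3.14, 3.14, 3.14, 3.14, 3.14].

## Interface

Orientations are given as [roll, pitch, yaw] about the fixed x, y, z axes, in that order (R = Rz(yaw) Ry(pitch) Rx(roll)).
In Python, from rig import bot gives the robot as it stands. The module is installed in compiled form; this text tells all that it offers.
- The arm moves only by the tool servo_tool, never from a script. Its argument "deltas" is a list of rows, each a list of 3 entries, a list of its own where there are three numbers: the opening, from 0 (shut) to 1 (fully open), then the shift along the tool's x, y, z in m, then the turn about the tool's y in rad. A call has 1 to 5 rows; each row is the pose to reach, as a shift and turn from the pose commanded when the call began, along the tool's axes at that moment; what a row does not reach only later rows make up. A row lasts 1/10 s, in which the tool goes at most 50 mm and 8.59 degrees, less where a joint would pass 70% of its speed; a pose out of reach is approached as far as the arm can. A call with a gripper value outside its range is refused whole. The fingers move at their own pace and stop on an object; "grip_force" is the grip in N (left out, the last holds). Time passes only in rows, so rows that repeat a pose let the fingers close. It gives the time, the measured TCP pose, the force and the opening at its end, in the units of the state.
- bot.state(): the state, without advancing time (a new reading comes with each control period).
- bot.get_image(name): name is "scene" or "side" or "wrist"; returns (picture, depth): 400x640x3 uint8, blue, green, red; 400x640 float32, m along the optical axis (not along the pixel's ray), 0 where there is no reading.
- bot.camera_info(name): a dict with "camera_matrix" (3x3 intrinsics, pixels), "rvec" (rotation vector, rad) and "tvec" (3), from world to camera coordinates, as OpenCV has them; the wrist camera has in their place "tool_from_camera" (4x4, takes a point from camera to tool coordinates, whose origin is the TCP and whose axes are the tool frame's). Camera axes: x right, y down, z forward; pixel columns grow to the right and rows downward; lengths in m; the calibration is good to about 2 mm. A picture is of the moment at which its call begins: read the wrist's pose just before it. camera_info takes no time and is no camera call.
- bot.finish_job(): hands the job in, once; it reports no verdict.
The state is a dict: "time": time; "qpos": joint angles; "qd": joint speeds; "tau": joint torques, N m; "tool_pos": TCP position; "orientation": TCP orientation; "contact_force": force on the tool from outside, world axes, zero at the start; "moment": the same for the moment, N m; "opening": finger opening in m.
Only numpy, scipy, OpenCV 4.12 (cv2) and the standard library are available. Lean on these libraries where they do the work, as an engineer would, in place of code of your own. Each camera call takes 0.05 s, during which the arm holds its last target.

## Task

Check the long aluminium drawer lid (the one with a bar grip and one end, the end farther from the grip, bent up) for warp: set it right way up on the middle of the dark granite surface plate and let go of it. Then press its raised end down until that half lies on the plate, hold it there for about half a second, and let it rock back, leaving the lid resting on the plate.

Things in the scene. Friction and masses are not known exactly. Their poses are not given: they have to be found in the camera images.
- lid: Long aluminium lid, loose, 0.25 kg: 140 x 90 x 6 mm, bent 8 degrees across its width. 78 mm of it lie flat, 62 mm slope up to the raised end (edge 9 mm up). Pressed at that end (1 N is enough) it rocks 8 degrees about the bend, and back when let go. Origin: under the bend, mid-width; x to the raised end, z up. Near by are two flat lids: round (110 mm, bar), square (90 mm, round knob).
- lid_grip (a point): Centre of the long lid's bar grip: an upright bar on the flat part, 14 mm thick along the lid (its x), 50 mm long across the lid (its y), 32 mm high. This point is half-way up the bar, 22 mm above the surface the lid lies on, 20 mm from the bend. x points to the raised end, z up.
- lid_raised_end (a point): Where to press: upper face of the long lid's raised part, mid-width, 12 mm in from the raised edge, 69 mm from the grip along the lid; the raised edge is 82 mm from the grip, the flat edge 58 mm. About 13 mm above the surface the lid rests on; goes down 7 mm until the raised part lies on that surface.
- plate_top (a point): Centre of the upper face of the surface plate, a fixed slab of dark granite 250 mm (its x) by 300 mm (its y), 30 mm thick; this point is 30 mm above the table. z up.
Not all that is in view belongs to the job. Leave any red or yellow look-alike of the lid alone.

How it is judged:
On the way, in this order (a step that is already met when the one before it is completed fails the run):
1. the long lid lies on the middle of the surface plate, flat part down, and has been let go (horizontal distance between lid_grip and plate_top below 0.045 m and z of lid_grip in the frame of plate_top between 0.017 and 0.027 m and angle between lid_grip's own z axis and vertical below 0.05 rad and contact force between lid and surface_plate above 0.5 N and contact force between the fingers and lid below 0.05 N and linear speed of lid below 0.03 m/s), for 0.2 s.
2. the raised end is pressed down by the fingers until that half of the lid lies on the plate (angle between lid_grip's own z axis and vertical between 0.105 and 0.2 rad and z of lid_raised_end in the frame of plate_top below 0.0085 m and contact force between the fingers and lid above 0.2 N and contact force between lid and surface_plate above 0.5 N), for 0.3 s.
At the end, for the whole second after the job is handed in: The long lid has rocked back and rests, let go and still, with its flat part on the surface plate (tilt under 3 degrees), its grip within 45 mm of the plate's centre (all of step 1); the robot touches nothing.
It also fails if it takes over 54 s, if anything falls off the work surface, if the arm or the gripper's body presses on something with over 40 N, if the wrist force passes 120 N, or if a joint passes its speed limit or range.

## Working session

There is one attempt and no reset: what is moved stays moved. The work goes in short steps, Python scripts to look and compute and a tool call to move; the robot and the scene stay as the last step left them, time stands still between calls to the robot, and variables do not carry over. Pictures are saved under pics/ and viewed, and the job is handed in when it is done.

Besides the shell and the picture viewer there is one more tool, called after "Request:" as name(argument=value, ...) on one line, values as JSON. servo_tool: Moves the arm, as the interface text tells. Its arguments: {"type":"object","properties":{"deltas":{"type":"array","items":{"type":"array"}},"grip_force":{"type":"number"}},"required":["deltas"]}

```bash
ls; mkdir -p pics; cat > h.py <<'E'
import numpy as np, cv2
from rig import bot
from scipy.spatial.transform import Rotation as Ro
def cam(name,st=None):
    i=bot.camera_info(name);K=np.array(i["camera_matrix"])
    if "rvec" in i:
        R=cv2.Rodrigues(np.array(i["rvec"],float))[0];t=np.array(i["tvec"],float).ravel()
        T=np.eye(4);T[:3,:3]=R.T;T[:3,3]=-R.T@t
    else:
        W=np.eye(4);W[:3,:3]=Ro.from_euler('xyz',st["orientation"]).as_matrix();W[:3,3]=st["tool_pos"]
        T=W@np.array(i["tool_from_camera"])
    return K,T
def grab(name):
    st=bot.state();K,T=cam(name,st);im,d=bot.get_image(name)
    np.savez(''+name+'.npz',im=im,d=d,K=K,T=T);return im,d
def load(name):
    z=np.load(''+name+'.npz');return z['im'],z['d'],z['K'],z['T']
def pt(name,u,v,w=1,z=None):
    im,d,K,T=load(name)
    ray=np.linalg.inv(K)@[u,v,1]
    if z is None:
        p=d[v-w:v+w+1,u-w:u+w+1];s=np.median(p[p>0])
    else:
        r=T[:3,:3]@ray;s=(z-T[2,3])/r[2]
    return T[:3,:3]@(ray*s)+T[:3,3]
def cloud(name):
    im,d,K,T=load(name);v,u=np.indices(d.shape)
    P=np.stack([(u-K[0,2])/K[0,0]*d,(v-K[1,2])/K[1,1]*d,d],-1)
    W=P@T[:3,:3].T+T[:3,3];W[d<=0]=np.nan;return W
E
python3 - <<'E'
from h import *
print(bot.state())
for n in("scene","side","wrist"):
    im,d=grab(n);cv2.imwrite(f'pics/{n}0.png',im);print(n,load(n)[3].round(3).tolist())
E
```

```text
pics
{'time': 0.0, 'qpos': array([ 0.26318543,  0.50184356, -0.4267931 ,  1.55147811,  0.22077152,
        1.13834355, -0.21031541]), 'qd': array([ 0.00042376, -0.00067257,  0.0013854 ,  0.00154651, -0.00058368,
        0.00032138, -0.00040469]), 'tau': array([ 1.57038257e-04, -5.69523740e+01, -5.81651285e+00, -2.80938792e+01,
        1.07328620e-02,  1.20940185e-02,  1.30241034e-05]), 'tool_pos': array([ 6.49301702e-01, -2.85315503e-05,  2.44250510e-01]), 'orientation': array([-1.57071749e+00,  2.01812953e-03,  4.93955755e-05]), 'contact_force': array([0.84783053, 0.23412873, 1.08335845]), 'moment': array([ 0.04563242, -0.04248417,  0.04561366]), 'opening': 0.08521011219352559}
scene [[-0.789, 0.458, -0.409, 0.896], [0.614, 0.578, -0.538, 0.76], [-0.01, -0.675, -0.737, 0.871], [0.0, 0.0, 0.0, 1.0]]
side [[0.983, -0.112, 0.149, 0.292], [-0.186, -0.529, 0.828, -0.657], [-0.014, -0.841, -0.541, 0.568], [0.0, 0.0, 0.0, 1.0]]
wrist [[1.0, -0.001, -0.002, 0.649], [-0.001, -0.948, -0.318, 0.081], [-0.002, 0.318, -0.948, 0.372], [0.0, 0.0, 0.0, 1.0]]
```

View pics/scene0.png

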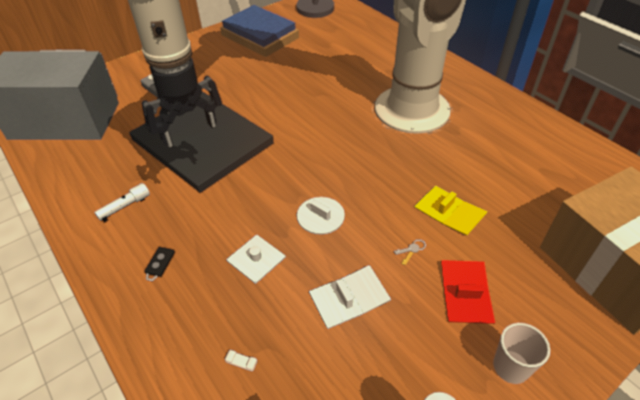

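View pics/side0.png

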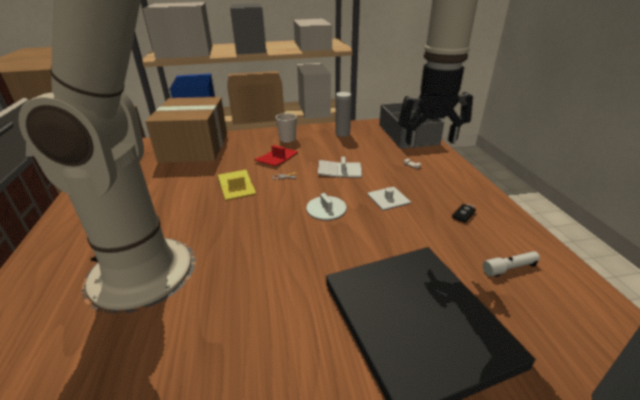

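View pics/wrist0.png

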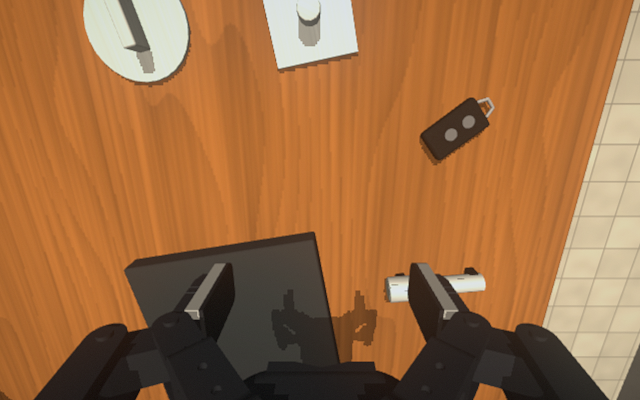

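Candidates in the scene picture:
- White rectangular lid with a bar at (349,296).
- Round lid with a bar at (321,214).
- Square lid with a knob at (256,257).
- Yellow look-alike at (451,209).
- Red look-alike at (467,291).

By the description I choose (349,296). I'll check it in a close crop.

```bash
python3 - <<'E'
from h import *
im,d,K,T=load('scene');
c=cv2.resize(im[255:335,300:400],None,fx=7,fy=7,interpolation=cv2.INTER_CUBIC);cv2.imwrite('pics/crop.png',c)
W=cloud('scene')
# plate
b=im.astype(int)
m=(W[...,2]>0.02)&(W[...,2]<0.036)&(b.max(-1)<70)
m[:120]=0;m[200:]=0;m[:,300:]=0
n,l,s,_=cv2.connectedComponentsWithStats(m.astype(np.uint8));k=1+np.argmax(s[1:,4])
P=W[l==k];print(len(P),np.nanmedian(P[:,2]),cv2.minAreaRect(P[:,:2].astype(np.float32)))
# lid
m=(b.min(-1)>120)&(b.max(-1)-b.min(-1)<60);m[:255]=0;m[335:]=0;m[:,:300]=0;m[:,400:]=0
P=W[m];print(len(P));P=P[np.isfinite(P).all(1)]
r=cv2.minAreaRect(P[(P[:,2]<.02),:2].astype(np.float32));print(r,cv2.boxPoints(r))
t=P[P[:,2]>.028];print('bar',len(t),t.mean(0),cv2.minAreaRect(t[:,:2].astype(np.float32)))
for e in cv2.boxPoints(r):
    q=P[np.linalg.norm(P[:,:2]-e,axis=1)<.03];print(e,q[:,2].mean())
E
```

```text
4897 0.02968203675973724 ((0.5451395511627197, -0.24375049769878387), (0.24471834301948547, 0.3044353425502777), 9.482328414916992)
2714
((0.5375436544418335, 0.36718374490737915), (0.09911712259054184, 0.1444982886314392), 78.30200958251953) [[0.456747   0.33330324]
 [0.598244   0.30400577]
 [0.6183403  0.40106425]
 [0.4768433  0.43036172]]
bar 171 [0.55174185 0.36899426 0.03737676] ((0.5513760447502136, 0.36692947149276733), (0.05087679997086525, 0.014665637165307999), 77.57018280029297)
[0.456747   0.33330324] 0.012291291725313541
[0.598244   0.30400577] 0.005504607998028083
[0.6183403  0.40106425] 0.005905234394768185
[0.4768433  0.43036172] 0.012915794108726158
```

View pics/crop.png

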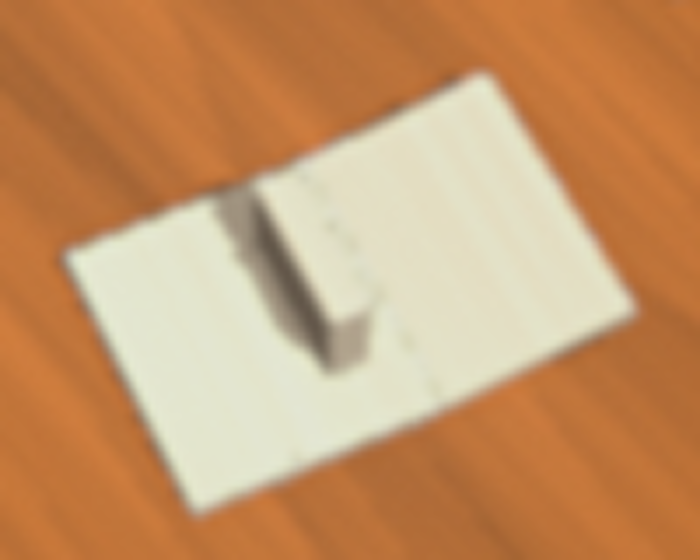

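The crop shows the chosen white lid. It is rectangular, with a bar left of the bend and the raised half to the right, and depth confirms that half is higher towards world -x. The bar is at about (0.5515, 0.367) and the lid axis is at 168°. The plate centre is at about (0.545, -0.244), turned 9.5°.

Request:
servo_tool(deltas=[[0.6,[-0.012,0,0.045],0],[0.6,[-0.024,0,0.09],0],[0.6,[-0.036,0,0.135],0],[0.6,[-0.048,0,0.18],0],[0.6,[-0.06,0,0.225],0]], grip_force=40)

```text
time: 0.65
tool_pos: [0.5891, 0.2265, 0.2451]
orientation: [-1.571, 0.0, -0.0]
contact_force: [0.7, 0.3, 0.7]
opening: 0.0513
```

Request:
servo_tool(deltas=[[0.6,[-0.012,0,0.045],0.07],[0.6,[-0.024,0,0.09],0.14],[0.6,[-0.033,0.03,0.13],0.209],[0.6,[-0.038,0.07,0.142],0.209],[0.6,[-0.038,0.1,0.142],0.209]])

```text
time: 1.15
tool_pos: [0.5485, 0.3711, 0.1432]
orientation: [-1.57, 0.003, -0.203]
contact_force: [0.4, -0.7, -0.3]
opening: 0.0512
```

Request:
servo_tool(deltas=[[0.6,[0,0,0],0],[0.6,[0,0,0],0]])

```text
time: 1.35
tool_pos: [0.5521, 0.3664, 0.1451]
orientation: [-1.572, 0.001, -0.21]
contact_force: [-0.5, -0.6, 1.1]
opening: 0.0513
```

```bash
python3 - <<'E'
from h import *
s=bot.state();print(s['tool_pos'],s['orientation'],s['opening'],s['time'])
im,d=grab('wrist');cv2.imwrite('pics/w1.png',im)
W=cloud('wrist');b=im.astype(int)
m=(W[...,2]>.031)&(W[...,2]<.045)&(b.min(-1)>100)&(np.hypot(W[...,0]-.55,W[...,1]-.367)<.05)
P=W[m];print(len(P),P.mean(0),cv2.minAreaRect(P[:,:2].astype(np.float32)))
E
```

```text
[0.55209109 0.36641121 0.14512579] [-1.57193384e+00  8.03591537e-04 -2.09546208e-01] 0.05130197346181794 1.35
984 [0.54960411 0.36596679 0.03688022] ((0.5493529438972473, 0.36449697613716125), (0.05008597671985626, 0.013977083377540112), 77.11443328857422)
```

View pics/w1.png

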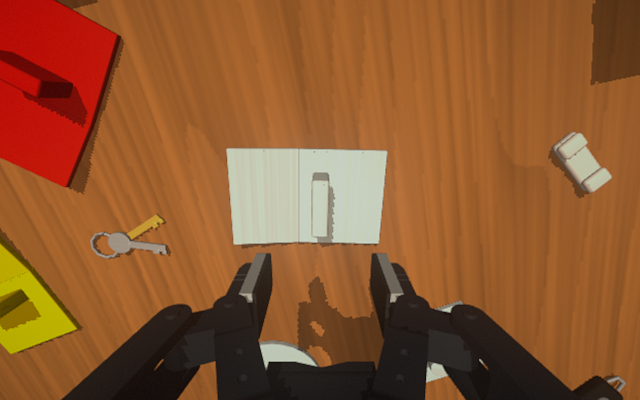

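The wrist picture shows the long lid centred, with its bar at (320,208) between the fingers and parallel to the pads. The raised half is on the left. The bar measures (0.5495, 0.365), about 2 mm from the scene estimate. I'll descend.

Request:
servo_tool(deltas=[[0.6,[-0.002,0.03,-0.001],0.01],[0.6,[-0.002,0.06,-0.001],0.01],[0.6,[-0.002,0.09,-0.001],0.01],[0.6,[-0.002,0.11,-0.001],0.01],[0.6,[-0.002,0.12,-0.001],0.01]])

```text
time: 1.9
tool_pos: [0.551, 0.3658, 0.0257]
orientation: [-1.57, -0.001, -0.221]
contact_force: [-0.2, 0.5, 0.8]
opening: 0.0509
```

Request:
servo_tool(deltas=[[0.6,[0,0,0],0],[0.3,[0,0,0],0],[0,[0,0,0],0],[0,[0,0,0],0],[0,[0,0,0],0]])

```text
time: 2.4
tool_pos: [0.5513, 0.3672, 0.0273]
orientation: [-1.569, -0.003, -0.219]
contact_force: [1.4, 0.0, 7.0]
opening: 0.0133
```

Request:
servo_tool(deltas=[[0,[0,0,0],0],[0,[0,-0.01,0],0],[0,[0,-0.02,0],0],[0,[0,-0.04,0],0],[0,[0,-0.04,0],0]])

```text
time: 2.9
tool_pos: [0.5513, 0.3679, 0.0684]
orientation: [-1.567, -0.003, -0.219]
contact_force: [0.8, -0.2, -2.2]
opening: 0.0135
```

```bash
python3 - <<'E'
from h import *
s=bot.state();print(s['tool_pos'],s['orientation'],s['opening'],s['time'])
im,d=grab('wrist');cv2.imwrite('pics/w2.png',im)
im,d=grab('side');cv2.imwrite('pics/s2.png',cv2.resize(im[80:240,220:480],None,fx=3,fy=3))
E
```

```text
[0.55133016 0.36790431 0.06836524] [-1.5670662  -0.00312309 -0.21892657] 0.013478425457782025 2.9
```

View pics/w2.png

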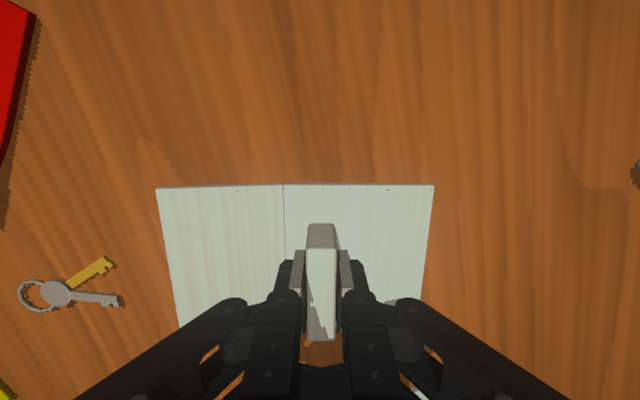

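View pics/s2.png

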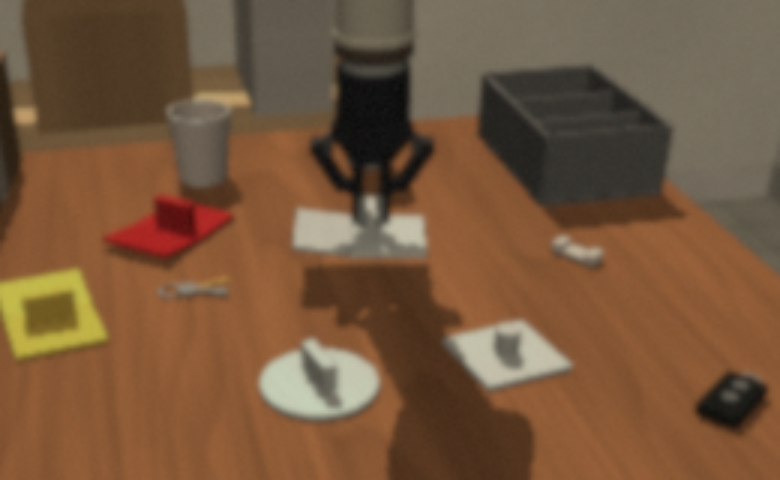

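The lid is held level, with the bar between the pads at (320,280) and the lid clear of the table. Next I'll lift and carry it to the plate.

Request:
servo_tool(deltas=[[0,[0,-0.02,0],0],[0,[0.003,-0.045,-0.015],0],[0,[0.009,-0.065,-0.042],0],[0,[0.016,-0.075,-0.075],0],[0,[0.023,-0.08,-0.11],0]], grip_force=60)

```text
time: 3.5
tool_pos: [0.5482, 0.2537, 0.1456]
orientation: [-1.57, -0.0, -0.218]
contact_force: [-0.3, 0.5, -3.2]
opening: 0.0131
```

Request:
servo_tool(deltas=[[0,[0.008,0,-0.036],0],[0,[0.015,0,-0.072],0],[0,[0.023,0,-0.108],0],[0,[0.031,0,-0.144],0],[0,[0.038,0,-0.18],0]])

```text
time: 4.0
tool_pos: [0.5455, 0.0684, 0.1444]
orientation: [-1.571, 0.001, -0.219]
contact_force: [-0.1, 0.2, -2.3]
opening: 0.0132
```

Request:
servo_tool(deltas=[[0,[0.008,0,-0.036],0],[0,[0.015,0,-0.072],0],[0,[0.023,0,-0.108],0],[0,[0.031,0,-0.144],0],[0,[0.038,0,-0.18],0]])

```text
time: 4.5
tool_pos: [0.5435, -0.1152, 0.1444]
orientation: [-1.571, 0.002, -0.219]
contact_force: [0.7, -0.9, -3.6]
opening: 0.0129
```

Request:
servo_tool(deltas=[[0,[0.007,0,-0.032],0],[0,[0.014,0,-0.064],0],[0,[0.02,0,-0.09],0],[0,[0.025,0,-0.112],0],[0,[0.028,0,-0.126],0]])

```text
time: 5.0
tool_pos: [0.5431, -0.2452, 0.1441]
orientation: [-1.571, 0.002, -0.221]
contact_force: [0.5, 0.4, -3.4]
opening: 0.0128
```

Request:
servo_tool(deltas=[[0,[0,0,0],0],[0,[0,0,0],0]])

```text
time: 5.2
tool_pos: [0.5441, -0.2415, 0.1447]
orientation: [-1.569, 0.001, -0.218]
contact_force: [-0.4, 1.5, -2.6]
opening: 0.0127
```

```bash
python3 - <<'E'
from h import *
s=bot.state();print(s['tool_pos'],s['orientation'],s['opening'],s['time'],s['contact_force'])
im,d=grab('side');cv2.imwrite('pics/s3.png',im)
im,d=grab('scene');cv2.imwrite('pics/c3.png',cv2.resize(im[0:240,60:400],None,fx=2.3,fy=2.3))
im,d,K,T=load('scene')
W=cloud('scene');b=im.astype(int)
m=(W[...,2]>.08)&(W[...,2]<.16)&(b.min(-1)>110)&(abs(W[...,0]-.54)<.12)&(abs(W[...,1]+.24)<.12)
P=W[m];print(len(P),np.median(P,0),cv2.minAreaRect(P[:,:2].astype(np.float32)))
np.save('P.npy',P)
E
```

```text
[ 0.54408033 -0.24147857  0.14467736] [-1.56942519e+00  1.21344626e-03 -2.18487783e-01] 0.01267457785692893 5.2 [-0.37545866  1.50162084 -2.59359955]
1195 [ 0.53720348 -0.22660904  0.12525178] ((0.5319601893424988, -0.23659908771514893), (0.09620127826929092, 0.1385454684495926), 77.59223175048828)
```

View pics/s3.png

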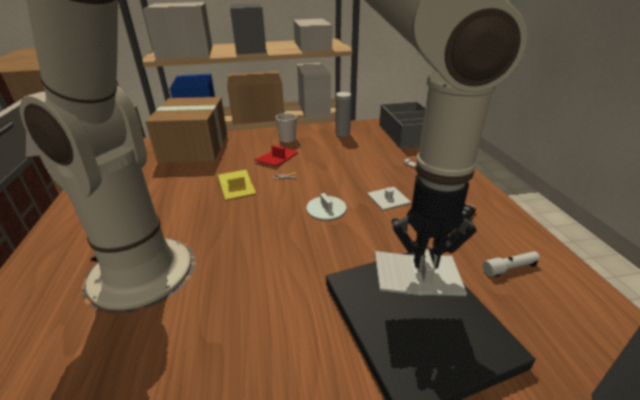

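View pics/c3.png

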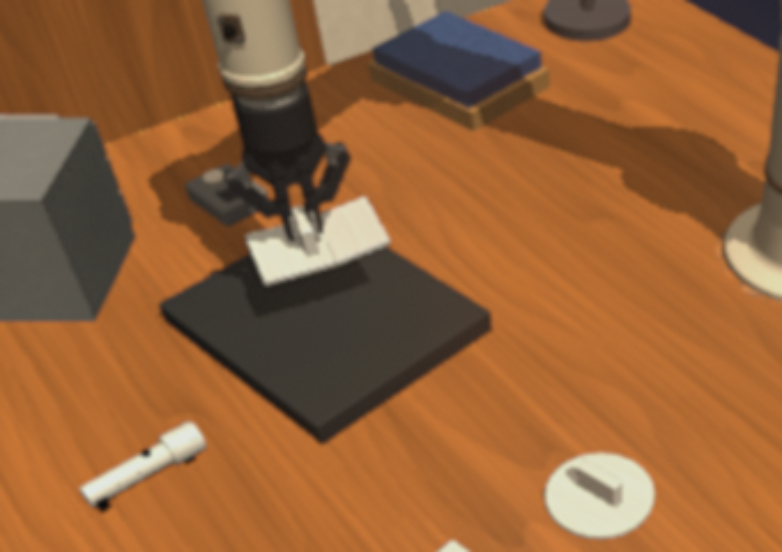

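The lid is held level above the plate. In the side picture it is at (420,272). I'll lower it.

Request:
servo_tool(deltas=[[0,[0,0.025,0],0],[0,[0,0.05,0],0],[0,[0,0.07,0],0],[0,[0,0.08,0],0],[0,[0,0.08,0],0]])

```text
time: 5.8
tool_pos: [0.5435, -0.2411, 0.0639]
orientation: [-1.57, 0.003, -0.217]
contact_force: [0.5, -0.0, -2.5]
opening: 0.0127
```

Request:
servo_tool(deltas=[[0,[0,0.003,0],0],[0,[0,0.006,0],0],[0,[0,0.008,0],0],[0,[0,0.008,0],0]])

```text
time: 6.2
tool_pos: [0.5445, -0.243, 0.0576]
orientation: [-1.571, -0.0, -0.219]
contact_force: [-0.7, -0.2, -1.9]
opening: 0.0132
```

Request:
servo_tool(deltas=[[0,[0,0.001,0],0],[0,[0,0.001,0],0],[0,[0,0.001,0],0]])

```text
time: 6.5
tool_pos: [0.5446, -0.2431, 0.0573]
orientation: [-1.571, -0.001, -0.219]
contact_force: [-3.2, 0.8, 6.4]
opening: 0.0129
```

Request:
servo_tool(deltas=[[0,[0,0.001,0],0],[0,[0,0.001,0],0],[0,[0,0.001,0],0]])

```text
time: 6.8
tool_pos: [0.5446, -0.2431, 0.0573]
orientation: [-1.572, -0.001, -0.219]
contact_force: [-6.0, 2.1, 13.8]
opening: 0.0129
```

Request:
servo_tool(deltas=[[0,[0,-0.0015,0],0],[0.5,[0,-0.0015,0],0],[0.5,[0,-0.0015,0],0],[0.5,[0,-0.0015,0],0],[0.5,[0,-0.0015,0],0]])

```text
time: 7.3
tool_pos: [0.5444, -0.2429, 0.0567]
orientation: [-1.571, -0.0, -0.219]
contact_force: [0.4, 0.1, 0.3]
opening: 0.0428
```

Request:
servo_tool(deltas=[[0.5,[0,-0.01,0],0],[0.5,[0,-0.03,0],0],[0.5,[0,-0.06,0],0],[0.5,[0,-0.1,0],0],[0.5,[0,-0.1,0],0]])

```text
time: 7.8
tool_pos: [0.5484, -0.2441, 0.1633]
orientation: [-1.573, -0.01, -0.219]
contact_force: [0.4, 0.7, 0.2]
opening: 0.0426
```

```bash
cat > m.py <<'E'
from h import *
import sys
s=bot.state();print(s['tool_pos'],s['orientation'],s['opening'],s['time'],s['contact_force'])
k=sys.argv[1]
im,d=grab('side');cv2.imwrite(f'pics/s{k}.png',cv2.resize(im[200:400,300:560],None,fx=3,fy=3))
im,d=grab('wrist');cv2.imwrite(f'pics/w{k}.png',im)
W=cloud('wrist');b=im.astype(int)
near=(b.min(-1)>100)&(np.hypot(W[...,0]-.545,W[...,1]+.243)<.12)
m=near&(W[...,2]>.058)&(W[...,2]<.075)
P=W[m];print('bar',len(P),np.median(P,0),cv2.minAreaRect(P[:,:2].astype(np.float32)))
c=np.median(P[:,:2],0);a=np.array([-.976,.217]);bb=np.array([.217,.976])
L=W[near];x=(L[:,:2]-c)@a;y=(L[:,:2]-c)@bb
for lo in range(-60,90,10):
    q=L[(x>lo/1e3)&(x<lo/1e3+.01)&(abs(y)>.028)]
    if len(q):print(lo,len(q),np.median(q[:,2]).round(4))
E
python3 m.py 4
```

```text
[ 0.5483937  -0.24413995  0.16328305] [-1.57283533 -0.01047425 -0.2188499 ] 0.042579055318600664 7.8 [0.39499127 0.66606771 0.17393818]
bar 1120 [ 0.54319334 -0.24327241  0.06699223] ((0.5425654649734497, -0.2456314116716385), (0.05024786293506622, 0.01367899402976036), 77.30252838134766)
-60 366 0.0349
-50 430 0.0351
-40 434 0.0351
-30 437 0.0352
-20 437 0.0351
-10 298 0.0351
0 296 0.035
10 435 0.0351
20 435 0.036
30 451 0.0372
40 449 0.0387
50 458 0.0402
60 473 0.0415
70 467 0.043
80 23 0.0428
```

View pics/w4.png

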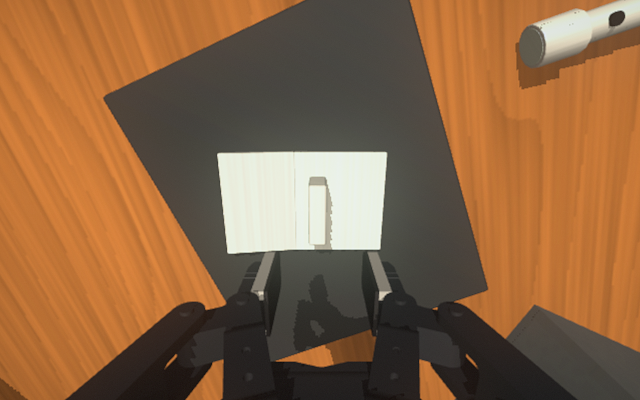

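View pics/s4.png

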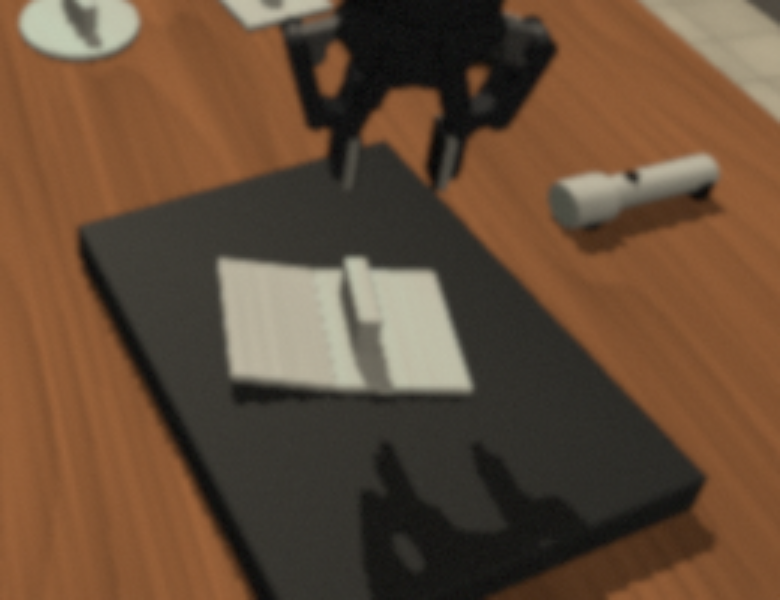

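The wrist picture shows the lid flat on the plate with its bar at (317,212), near the plate centre. The depth profile is flat at 0.035 on the flat part and rises to 0.043 at the raised end. Next I'll shut the fingers and go above the raised end.

Request:
servo_tool(deltas=[[0,[-0.02,0,0],0],[0,[-0.045,0,0],0],[0,[-0.07,0.02,0],0],[0,[-0.07,0.05,0],0],[0,[-0.07,0.07,0],0]])

```text
time: 8.4
tool_pos: [0.4734, -0.2272, 0.0845]
orientation: [-1.57, 0.004, -0.219]
contact_force: [-0.7, 0.7, -0.4]
opening: 0.0002
```

Request:
servo_tool(deltas=[[0,[0,0,0],0],[0,[0,0,0],0],[0,[0,0,0],0]])

```text
time: 8.7
tool_pos: [0.4767, -0.2278, 0.0875]
orientation: [-1.571, -0.001, -0.219]
contact_force: [-0.4, -0.5, 0.2]
opening: -0.0004
```

```bash
python3 m.py 5
```

```text
[ 0.47668792 -0.22781014  0.08748945] [-1.57083413e+00 -9.97062989e-04 -2.18870431e-01] -0.00036086129339352304 8.7 [-0.36653713 -0.50864404  0.22450898]
bar 2447 [ 0.54171908 -0.24145097  0.06684662] ((0.5424054265022278, -0.24531204998493195), (0.049997828900814056, 0.014168595895171165), 77.19084167480469)
-60 689 0.0351
-50 746 0.0351
-40 755 0.0351
-30 592 0.0351
-20 369 0.0352
-10 450 0.0351
0 718 0.0351
10 735 0.0351
20 730 0.0361
30 752 0.0376
40 566 0.0389
50 390 0.0405
60 393 0.0419
70 329 0.0431
```

View pics/w5.png

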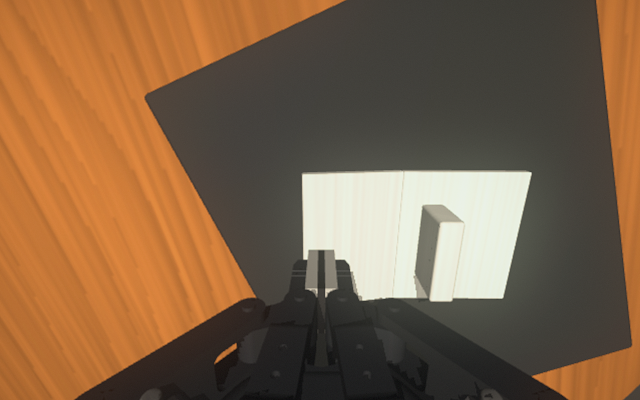

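View pics/s5.png

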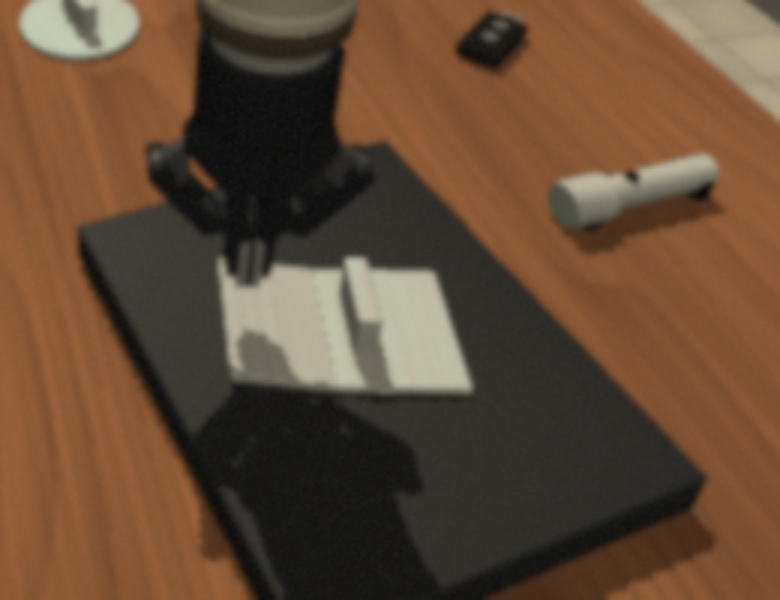

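The shut fingertips stand over the raised part, about 68 mm from the grip and 3 mm off mid-width. I'll press down.

Request:
servo_tool(deltas=[[0,[0,0.01,0],0],[0,[0,0.02,0],0],[0,[0,0.028,0],0],[0,[0,0.028,0],0]])

```text
time: 9.2
tool_pos: [0.4748, -0.2272, 0.0572]
orientation: [-1.57, 0.003, -0.219]
contact_force: [-0.6, 1.0, 0.3]
opening: 0.0004
```

Request:
servo_tool(deltas=[[0,[0,0.002,0],0],[0,[0,0.004,0],0],[0,[0,0.006,0],0],[0,[0,0.008,0],0],[0,[0,0.008,0],0]])

```text
time: 9.7
tool_pos: [0.476, -0.2277, 0.0507]
orientation: [-1.571, -0.0, -0.219]
contact_force: [-0.0, 0.2, 1.1]
opening: -0.0001
```

Request:
servo_tool(deltas=[[0,[0,0.001,0],0],[0,[0,0.0015,0],0],[0,[0,0.0015,0],0]])

```text
time: 10.0
tool_pos: [0.4761, -0.2278, 0.0501]
orientation: [-1.571, -0.0, -0.219]
contact_force: [-2.3, 0.3, 8.0]
opening: -0.0001
```

Request:
servo_tool(deltas=[[0,[0,0.0005,0],0],[0,[0,0.0005,0],0]])

```text
time: 10.2
tool_pos: [0.4761, -0.2278, 0.0501]
orientation: [-1.571, -0.0, -0.219]
contact_force: [-4.9, 1.6, 13.1]
opening: 0.0001
```

```bash
python3 m.py 6
```

```text
[ 0.47613258 -0.22776852  0.05008484] [-1.57145688e+00 -1.84670822e-04 -2.18920596e-01] 8.195499467406296e-05 10.2 [-4.87967396  1.56142893 13.09255071]
bar 3603 [ 0.53810851 -0.23165078  0.0692957 ] ((0.5161559581756592, -0.22370654344558716), (0.03996531292796135, 0.0835687443614006), 55.932708740234375)
-60 1187 0.0446
-50 1204 0.0432
-40 1137 0.0418
-30 445 0.0408
-20 231 0.0388
-10 277 0.0375
0 583 0.0362
10 374 0.035
20 272 0.0349
30 387 0.0351
40 240 0.0349
50 218 0.0351
60 251 0.0351
70 81 0.035
```

View pics/s6.png

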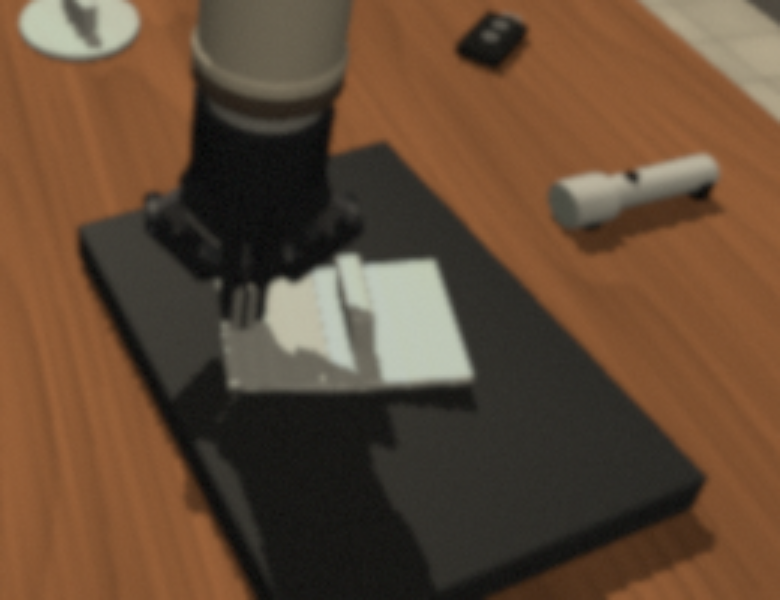

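The lid has rocked. The raised half now lies flat at 0.035 and the flat edge is lifted to 0.045, with about 13 N on the fingers. I'll hold briefly, then rise gently.

Request:
servo_tool(deltas=[[0,[0,-0.0005,0],0],[0,[0,-0.0005,0],0]])

```text
time: 10.5
tool_pos: [0.4761, -0.2278, 0.0501]
orientation: [-1.571, -0.0, -0.219]
contact_force: [-2.1, 0.5, 8.3]
opening: -0.0001
```

Request:
servo_tool(deltas=[[0,[0,-0.002,0],0],[0,[0,-0.004,0],0],[0,[0,-0.006,0],0],[0,[0,-0.008,0],0],[0,[0,-0.01,0],0]])

```text
time: 11.0
tool_pos: [0.4759, -0.2277, 0.0594]
orientation: [-1.571, 0.0, -0.219]
contact_force: [0.6, -0.3, -0.8]
opening: -0.0004
```

Request:
servo_tool(deltas=[[0,[0,-0.005,0],0],[0,[0,-0.02,0],0],[0,[0,-0.05,0],0],[0,[0,-0.08,0],0],[0,[0,-0.08,0],0]])

```text
time: 11.5
tool_pos: [0.4791, -0.2288, 0.1443]
orientation: [-1.573, -0.008, -0.219]
contact_force: [0.7, -0.5, -0.4]
opening: -0.0001
```

Request:
servo_tool(deltas=[[0,[0,0,0],0],[0,[0,0,0],0],[0,[0,0,0],0]])

```text
time: 11.8
tool_pos: [0.4751, -0.2273, 0.1384]
orientation: [-1.57, 0.002, -0.219]
contact_force: [-0.6, -0.1, 0.1]
opening: -0.0001
```

```bash
python3 m.py 7
```

```text
[ 0.47511667 -0.22734069  0.13840084] [-1.57024949  0.00201387 -0.21900074] -0.00012559656169173832 11.8 [-0.55015571 -0.1415122   0.05261998]
bar 1495 [ 0.54183665 -0.24243896  0.06685274] ((0.5425093173980713, -0.24526919424533844), (0.04962475225329399, 0.014434583485126495), 77.23258972167969)
-60 450 0.0351
-50 494 0.0351
-40 495 0.035
-30 497 0.0351
-20 281 0.0351
-10 315 0.0352
0 480 0.0351
10 502 0.0351
20 494 0.0361
30 498 0.0375
40 504 0.0389
50 426 0.0403
60 317 0.0417
70 294 0.0431
```

View pics/s7.png

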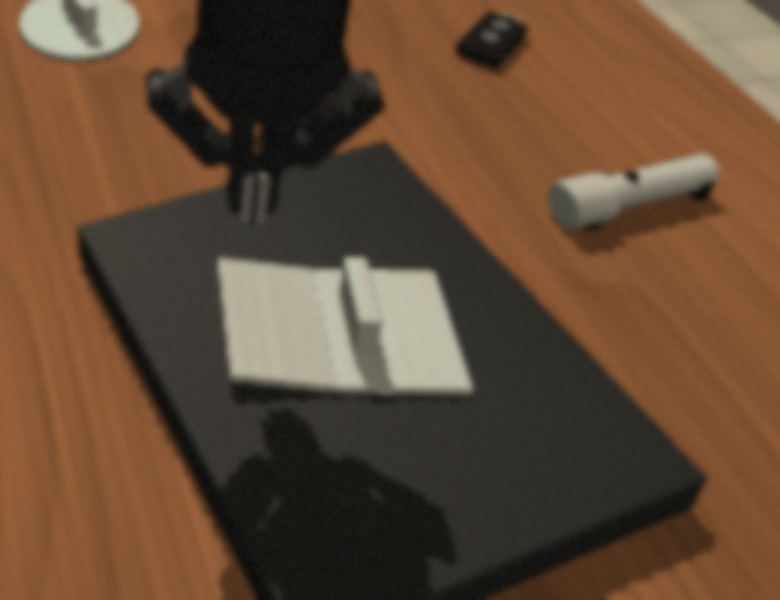

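The lid has rocked back flat (0.035 on the flat part, 0.043 at the raised end) and the fingers are clear. I'll hand the job in.

```bash
python3 - <<'E'
from h import *
print(bot.finish_job())
E
```

```text
the job is handed in; nothing more can be done
None
```

The warp check is done and handed in at about 12 s of the 54 s allowed. No verdict was reported.

- **Placing:** I gripped the long lid by its bar, carried it level to the granite plate, set it down and let go. The grip came to rest about 3 mm from the measured plate centre. The flat part's upper face read 0.035 m and the raised end 0.043 m.
- **Pressing:** With the fingers shut, I pressed the raised end about 68 mm from the grip and 3 mm off mid-width. The lid rocked fully: the raised half read level at 0.035 m and the flat edge was lifted to about 0.045 m. I held it for a little over half a second at about 8 to 13 N, then raised the fingers slowly.
- **Final check:** The lid is back flat, let go and has not shifted. The bar is at (0.5425, -0.245), and the fingers are about 8 cm clear of it.

No check failed. The one disagreement was about 2 mm between the scene and wrist cameras on the bar's position, which is within the calibration error.

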